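# Load the UV curing drawer

## Task

The black parts tray lying next to the laptop is due in the UV curing unit. First move whatever stands in front of the drawer aside onto the bench, upright and clear of the drawer's path; then push the blue release plunger fully down so that the drawer springs ajar, pull the drawer out to its stop, carry the tray level, lay it flat in the drawer lengthwise and push the drawer home until it latches. Knock nothing over, let nothing that stands on the bench get bumped by the drawer or against the unit, and leave the alcohol bottle and the glass dish in front of the microscope where they are.

Things in the scene. Friction and masses are not known exactly. Their poses are not given: they have to be found in the camera images.
- uv_box: UV curing unit: light grey metal box 220 deep (own x) x 200 wide (y) x 105 mm high, fixed on the bench at the left. Origin: centre of its underside. Own x points from front to back; the drawer comes out along own -x. Shut, the outer face of the dark drawer front is at own x = -114 mm; the front is 168 mm wide (own y -84 to 84), 29 to 99 mm above the bench. Cover's front edge at own x = -110 mm.
- uv_drawer (a joint): How far the drawer is out (m): 0 shut and latched (it gives at most 3 mm past), 0.190 at its stop. Freed, a spring kicks it out to about 0.023. It slides with 1.2 N friction plus 15 N per m/s and stays where left. Pushing it shut takes up to about 10 N over the last 22 mm (spring 3 to 5.5 N plus bevelled latch bolt); at 0 the bolt snaps up behind the strike; short of that it springs ajar.
- drawer_handle (a point): Middle of the drawer's steel bar handle: round bar of 11 mm diameter, 110 mm long along the unit's y, 85 mm above the bench, 35 mm in front of the drawer front (29 mm gap behind the bar), its legs 47 mm either side of the middle. Free from above. Moves with the drawer, axes as the unit's; shut it is at own (-149, 0, 85) mm of the unit.
- drawer_floor (a point): Centre of the drawer's inner floor, 36 mm above the bench; moves with the drawer, axes as the unit's; shut at own (-5, 0, 36) mm of the unit. Pocket 162 mm long (own x), 134 mm wide (y); side and back walls 22 mm above the floor, 4 mm thick; the wall next to the drawer front is 64 mm above it. Fully out, the centre is 85 mm in front of the cover's edge.
- release_top (a point): Middle of the top of the blue release plunger: round cap 24 mm across, on the middle of the cover near its front edge, at own (-93.5, 0, 120) mm of the unit, so 15 mm above the cover; the steel collar round it is 3 mm high. Pushed straight down. It moves with the plunger.
- release (a joint): How far the release plunger is pushed down (m): 0 up, 0.009 at the end of its stroke. A spring returns it: 2.1 N at the start, 4.6 N at the end of the stroke. The drawer is freed from about 0.006 on.
- parts_tray: Black open parts tray with small coloured parts in it, 150 (own x) x 66 (own y) x 16 mm high, walls 2 mm, 0.08 to 0.17 kg, loose on the bench at the right. Origin: centre of its underside. Can be gripped across its 66 mm width by the outer faces of its long walls.
- detector: Black photodetector block with silver plug on top, loose, 0.22 to 0.45 kg. Origin on the underside; the block spans own x -24 to 32, y -27 to 28, z 0 to 62 mm; the plug is 13 mm across, centred at own (4, 0), 72 to 102 mm high. Of detector, swab tube and dropper bottle one (any) stands before the drawer, its middle 80 to 110 mm before the drawer front, and blocks it; the others stand elsewhere.
- swab_tube: Clear tube of cotton swabs, upright, 39 mm across; tube 75 mm high, swabs up to 106 mm; 0.09 kg, loose. Origin: centre of its underside. May be the one that blocks the drawer.
- dropper_bottle: Small bottle with black dropper cap, upright: glass 32 mm across and 60 mm high, then neck 20 mm across to 70 mm, cap 13 mm across to 94 mm; 0.07 kg, loose. Origin: centre of its underside. May be the one that blocks the drawer.
- alcohol_bottle: Bystander: white squeeze bottle with red bent nozzle, 168 mm high, loose, in front of the microscope. Its round body, 59 mm across, is centred at own (13, 0) mm; the nozzle points to own -x, to -43 mm. Origin on its underside.
- petri_dish: Bystander: open glass dish 60 mm across, 14 mm high, loose, in front of the microscope. Origin: centre of its underside.
- bench_edge (a point): A point of the bench's front edge (x = 0.373 m all along), straight ahead of the robot; the bench is free in front of the microscope except for the things listed. A laptop stands at the right (x > 0.48, y < -0.24 m), a log book in front of it (y < -0.33 m).
- scope_plate (a point): Middle of the front edge of the fixed microscope's steel base plate, 30 mm high (x > 0.64, y -0.06 to 0.33 m). The microscope's head overhangs x > 0.57, y 0.13 to 0.35 m from 0.23 m height upward, its eyepieces x > 0.54, y 0.25 to 0.38 m from 0.34 m upward.

How it is judged:
By the outcome, as a careful person would: the job done as asked, in the order asked, and still so for the second after the job is handed in, with the robot touching nothing.
It also fails if it takes over 72 s, if anything falls off the work surface, if the arm or the gripper's body presses on something with over 40 N, if the wrist force passes 120 N, or if a joint passes its speed limit or range.

## Robot

A 6-joint arm with a two-finger parallel gripper is mounted at the origin on a cart in front of the work surface, level with it; the furniture and walls round the work are solid. World frame = base frame: x ahead of the robot, y to its left, z up, the work surface at z = 0. Lengths are in m, angles in degrees, forces in N, time in s.
With the tool pointing down it reaches from about 0.4 to 0.825 m from the base axis. Payload 7 kg.
Tool frame: the origin (TCP) lies between the finger pads; the fingertips stand 25 mm ahead of it and the grasp point (between the pads) lies 6 mm ahead of it; z points along the fingers, y is the line along which they close (so a half turn about z gives the same grasp; the last joint's range is limited). The gripper opens to 88 mm and grips with 3 to 60 N. Pads are 19 mm wide; open, the fingers measure 130 mm over their backs; the gripper's body (78 mm by 193 mm) begins 47 mm behind the grasp point.
Start: joints at [83.085, 20.546, 0.682, 0, -70.136, -16.507], TCP at [0.268, 0.619, 0.252] pointing down, gripper open.
Joint ranges: [-176.03, 176.03], [-82.01, 121.73], [-58.28, 71.71], [-173.87, 95.51], [-174.79, -0.11], [-173.66, 173.66]. Speed limits (degrees/s): [136.94, 136.94, 172.46, 180, 180, 180].

## Interface

Orientations are given as [roll, pitch, yaw] about the fixed x, y, z axes, in that order (R = Rz(yaw) Ry(pitch) Rx(roll)).
In Python, from plant import ctrl, imaging, telemetry, close_job gives the robot as it stands (ctrl), with the cameras (imaging), the job as plain functions and the readings (telemetry).
- The arm moves only by the tool run_rows, called after "Emit:" by a JSON object that holds its "method" and its "body". Schema: {"type":"object","properties":{"ticks":{"type":"object","properties":{"tx":{"type":"array","items":{"type":"number"},"minItems":1,"maxItems":8},"ty":{"type":"array","items":{"type":"number"},"minItems":1,"maxItems":8},"tz":{"type":"array","items":{"type":"number"},"minItems":1,"maxItems":8},"twist":{"type":"array","items":{"type":"number"},"minItems":1,"maxItems":8},"aperture":{"type":"array","items":{"type":"number"},"minItems":1,"maxItems":8}},"additionalProperties":false,"required":["tx","ty","tz","twist","aperture"]},"only":{"type":"string"},"quiet":{"type":"boolean"},"lines":{"type":"string"}},"required":["ticks"],"additionalProperties":false}. ticks is an object with one list for each field, all of the same length, 1 to 8, a row being the entries at one place: tx, ty, tz (the shift in m), twist (a turn about the tool's z in degrees), aperture (the finger opening in m); each row is the pose to reach, as a shift and turn from the pose commanded when the call began, along the tool's axes at that moment; what a row does not reach only later rows make up. A row lasts 1/8 s, in which the tool goes at most 0.0625 m and 10.7 degrees, less where a joint would pass 70% of its speed; a pose out of reach is approached as far as the arm can. The fingers move at their own pace and stop on an object; the grip force is fixed at half the most. Time passes only in rows, so rows that do not move let the fingers close. The tool returns the time, the measured TCP pose, the force, the opening and the grip force at its end. only (a regular expression) keeps the lines of the reply that match it, lines (a string "A,B") keeps lines A to B, and quiet returns only ok. Input that does not fit is refused with a message, and nothing moves.
- telemetry.get_obs(): the state, without advancing time (a new reading comes with each control period).
- imaging.snapshot(name): name is "scene" or "top" or "wrist"; returns a dict with "frame" (384x512x3 uint8, red, green, blue), "z_map" (384x512 float32, m along the optical axis (not along the pixel's ray), 0 where there is no reading), "fovy" (degrees; the focal length in pixels is half the picture's height over the tangent of half this angle, whatever the lens; pixels are square), "cx", "cy" (the principal point, pixels), "k1" (the pictures are not rectified: a ray, as slopes to the right and down, at radius r is drawn at 1 + k1 r^2 times it, then the intrinsics apply), "R" (3x3) and "t" (3): a world point X has camera coordinates R X + t; the wrist camera has in their place "T_tool_cam" (4x4, takes a point from camera to tool coordinates, whose origin is the TCP and whose axes are the flange's). Camera axes: x right, y down, z forward; pixel columns grow to the right and rows downward; lengths in m; the calibration is good to about 2 mm. A picture is of the moment at which its call begins: read the wrist's pose just before it.
- close_job(): hands the job in; it is judged then, once.
The state is a dict: "clock": time; "joint_pos": joint angles; "qvel": joint speeds; "tau": joint torques, N m; "tool_pos": TCP position; "orientation": TCP orientation; "force": force on the tool from outside, world axes, zero at the start; "moment": the same for the moment, N m; "opening": finger opening in m; "gripper_force": force on a finger pad.
Only numpy, scipy, OpenCV 4.12 (cv2) and the standard library are available. Lean on these libraries where they do the work, as an engineer would, in place of code of your own. Each camera call takes 0.05 s, during which the arm holds its last target. There are 200 camera calls.

## Working session

There is one attempt and no reset: what is moved stays moved. The work goes in short steps, Python scripts to look and compute and a tool call to move; the robot and the scene stay as the last step left them, time stands still between calls to the robot, and variables do not carry over. Pictures are saved under pics/ and viewed, at most 12 in all, crops included, and the job is handed in when it is done.

```bash
ls; mkdir -p pics
```

Create h.py:
```python
import numpy as np, cv2
from scipy.spatial.transform import Rotation as Ro
from plant import ctrl, imaging, telemetry, close_job
def snap(n):
    o=telemetry.get_obs(); s=imaging.snapshot(n)
    f=s["frame"].shape[0]/2/np.tan(np.radians(s["fovy"])/2)
    s["K"]=np.array([[f,0,s["cx"]],[0,f,s["cy"]],[0,0,1]])
    if "R" in s: R=np.array(s["R"]).T; t=-R@np.array(s["t"])
    else:
        T=np.array(s["T_tool_cam"]); Rt=Ro.from_euler('xyz',o["orientation"],degrees=True).as_matrix()
        R=Rt@T[:3,:3]; t=Rt@T[:3,3]+np.array(o["tool_pos"])
    s["Rc"],s["tc"]=R,t
    return s
def rays(s,uv):
    uv=np.asarray(uv,float).reshape(-1,1,2)
    p=cv2.undistortPointsIter(uv,s["K"],np.array([s["k1"],0,0,0,0.]),None,None,(3,50,1e-9)).reshape(-1,2)
    return np.c_[p,np.ones(len(p))]
def onplane(s,uv,z):
    d=rays(s,uv)@s["Rc"].T
    return s["tc"]+d*((z-s["tc"][2])/d[:,2])[:,None]
def cloud(s):
    h,w=s["z_map"].shape
    u,v=np.meshgrid(np.arange(w),np.arange(h))
    r=rays(s,np.c_[u.ravel(),v.ravel()])
    z=s["z_map"].ravel()
    P=(r*z[:,None])@s["Rc"].T+s["tc"]; P[z<=0]=np.nan
    return P.reshape(h,w,3)
def save(s,n): cv2.imwrite(f"pics/{n}.png",s["frame"][:,:,::-1])
```

Run:
```python
from h import *
print(telemetry.get_obs())
for n in("scene","top","wrist"):
    s=snap(n); save(s,n+"0"); print(n,s["tc"],s["fovy"],s["k1"],s["Rc"][:,2])
a=cv2.imread("pics/scene0.png");b=cv2.imread("pics/top0.png")
```

```text
pics
plant.py
{'clock': 0.0, 'joint_pos': array([ 8.30868938e+01,  2.05893393e+01,  6.34253079e-01, -2.12126499e-02,
       -7.01340664e+01, -1.65080029e+01]), 'qvel': array([ 0.03694699, -0.02376652,  0.01157024,  0.02481753,  0.01305226,
       -0.01872302]), 'tau': array([-1.12793503e-03, -5.82697105e+01,  2.93045944e+01,  6.99684396e+00,
        6.78032055e-03, -1.68340212e-04]), 'tool_pos': array([0.26812954, 0.61898223, 0.2506465 ]), 'orientation': array([ 1.79908855e+02, -6.21583666e-03, -2.34283282e+01]), 'force': array([-0.03686589, -0.73081669,  0.33810614]), 'moment': array([-0.01542676,  0.05541424, -0.02688928]), 'gripper_force': 0.0, 'opening': 0.0877418151788318}
scene [-0.30117449  0.75644732  0.52101608] 53.85172923487978 -0.0545758650578677 [ 0.7557336  -0.51540116 -0.40401532]
top [0.35168966 0.20420637 1.32208935] 56.628289302347135 -0.02469908445555034 [ 0.12179642 -0.02566642 -0.99222319]
wrist [0.34320375 0.58748057 0.38361881] 60.5088384887094 -0.006026772429630527 [-0.27720435  0.11818161 -0.953515  ]
```

View pics/top0.png

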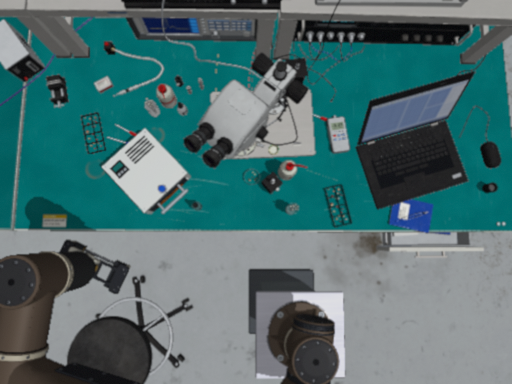

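View pics/scene0.png

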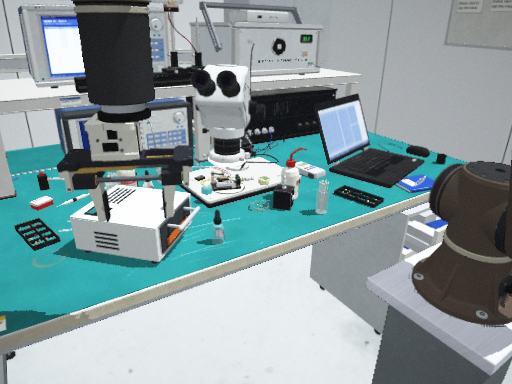

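The top view shows the unit at about (145,170), with the blue plunger at (162,188) and the handle at (175,198). The dropper bottle at (195,205) blocks the drawer. The detector is at (272,183), the swab tube at (292,208), the alcohol bottle at (290,168), the dish at (250,175) and the tray at (337,204). The tray at (92,132) on the left is a decoy. The scene view agrees.

Run:
```python
from h import *
s=snap("top"); P=cloud(s); f=s["frame"]; hsv=cv2.cvtColor(f,cv2.COLOR_RGB2HSV)
np.save("topP.npy",P)
X,Y,Z=P[...,0],P[...,1],P[...,2]
b=np.zeros(f.shape[:2],bool); b[175:200,150:175]=1
m=b&(hsv[...,0]>100)&(hsv[...,0]<125)&(hsv[...,1]>120)
v,u=np.nonzero(m); print("plunger",len(u),u.mean(),v.mean(),onplane(s,[[u.mean(),v.mean()]],.12),np.nanmedian(Z[m]))
# box cover
b[:]=0;b[120:215,95:192]=1
m=(b&(abs(Z-.105)<.012)).astype(np.uint8)
c=max(cv2.findContours(m,0,1)[0],key=cv2.contourArea)
w=onplane(s,c.reshape(-1,2).astype(float),.105)[:,:2].astype(np.float32)
print("cover",cv2.minAreaRect(w))
# objects by height
for n,(u0,u1,v0,v1),lo,hi in [("dropper",(186,206,196,214),.02,.12),("det",(258,284,170,197),.045,.12),("swab",(282,305,198,218),.03,.12),("alc",(275,305,155,182),.05,.2),("tray",(320,356,180,230),.006,.03)]:
    b[:]=0;b[v0:v1,u0:u1]=1
    m=b&(Z>lo)&(Z<hi); print(n,m.sum(),np.nanmin(P[m],0) if m.any() else 0,np.nanmax(P[m],0) if m.any() else 0,np.nanmedian(P[m],0))
b[:]=0;b[180:230,320:356]=1
m=(b&(f.max(2)<70)).astype(np.uint8); m=cv2.morphologyEx(m,cv2.MORPH_CLOSE,np.ones((5,5)))
c=max(cv2.findContours(m,0,1)[0],key=cv2.contourArea)
print("tray",cv2.minAreaRect(onplane(s,c.reshape(-1,2).astype(float),.012)[:,:2].astype(np.float32)))
print("bench z",np.nanmedian(Z[210:222,220:260]))
cv2.imwrite("pics/c1.png",cv2.resize(f[145:235,90:370,::-1],None,fx=2.85,fy=2.85,interpolation=2))
```

```text
plunger 31 161.41935483870967 188.25806451612902 [[0.51101092 0.48329574 0.12      ]] 0.12006564596385427
cover ((0.5755246877670288, 0.5457174181938171), (0.22894194722175598, 0.20062261819839478), 44.33039093017578)
dropper 63 [0.44328462 0.36220617 0.02255939] [0.47250582 0.3893886  0.09608956] [0.45694866 0.37147903 0.05051658]
det 274 [0.5075862  0.06310781 0.04528683] [0.58586333 0.1429136  0.10793104] [0.54624407 0.10353562 0.06290306]
swab 71 [0.42979105 0.01484472 0.03151425] [0.46779386 0.05266242 0.10575179] [0.45079787 0.03362554 0.06880516]
alc 279 [0.54651724 0.00530485 0.05096971] [0.6151916  0.09294045 0.17151491] [0.58042371 0.05720152 0.10155028]
tray 452 [ 0.37780045 -0.21337959  0.00600121] [ 0.56203989 -0.07829528  0.0239972 ] [ 0.46663578 -0.14365782  0.00820643]
tray ((0.46572914719581604, -0.14273887872695923), (0.14901185035705566, 0.07198571413755417), 13.076544761657715)
bench z 0.002666432519911055
```

View pics/c1.png

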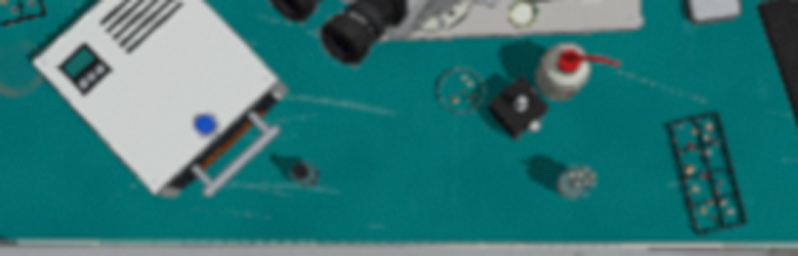

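The crop shows the dropper bottle at about (303,172), alone in front of the handle. The tray at (705,172) is clearly outlined, and the dish at (460,88) touches nothing. The unit's own x axis points at about 44° yaw. Next I move above the dropper bottle, turning to yaw 44.

Emit:
{"method": "run_rows", "body": {"ticks": {"tx":[0.04,0.08,0.12,0.16,0.2,0.24,0.265,0.265],"ty":[0.02,0.045,0.07,0.09,0.115,0.135,0.15,0.15],"tz":[0,0,0,0,0,0,0,0],"twist":[-9,-18,-27,-36,-45,-54,-62,-68],"aperture":[0.088,0.088,0.088,0.088,0.088,0.088,0.088,0.088]}}}

```text
clock: 1.2
tool_pos: [0.4529, 0.3745, 0.2515]
orientation: [180.0, 0.0, 44.7]
force: [-0.3, 0.4, -0.6]
opening: 0.0873
gripper_force: 0.0
```

Run:
```python
from h import *
o=telemetry.get_obs(); print(o["tool_pos"],o["orientation"],o["joint_pos"])
s=snap("wrist"); save(s,"w1"); P=cloud(s); np.savez("w1.npz",P=P)
Z=P[...,2]
m=(Z>.02)&(Z<.1)&(np.hypot(P[...,0]-.457,P[...,1]-.371)<.04)
for a,b in((.03,.055),(.062,.072),(.085,.1)):
    k=m&(Z>a)&(Z<b); print(a,k.sum(),np.nanmin(P[k],0),np.nanmax(P[k],0),np.nanmean(P[k],0))
```

```text
[0.45285537 0.37450526 0.25152329] [1.79995288e+02 1.93873745e-02 4.46573742e+01] [ 5.86397175e+01  1.23947236e+01 -1.06953080e+01 -1.21989041e-04
 -6.69299198e+01  7.60177053e+01]
0.03 417 [0.44406368 0.36290406 0.03000358] [0.47588059 0.39395356 0.05463295] [0.46456272 0.38311887 0.04677155]
0.062 157 [0.45053099 0.36897699 0.06211641] [0.46966511 0.3876378  0.07185144] [0.46271875 0.38068232 0.06895549]
0.085 139 [0.45439022 0.37200257 0.08503021] [0.46593244 0.38402081 0.09558693] [0.46069105 0.37886006 0.09086856]
```

View pics/w1.png

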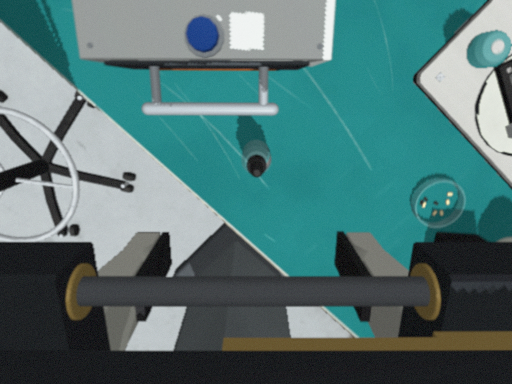

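The wrist view shows the bottle cap at (257,165), the handle bar from (147,109) to (275,109) and the plunger at (203,33). The cap, neck and glass all centre on (0.460, 0.378). I'll refine the unit's pose from this frame.

Run:
```python
from h import *
P=np.load("w1.npz")["P"]; f=cv2.imread("pics/w1.png"); Z=P[...,2]; hsv=cv2.cvtColor(f,cv2.COLOR_BGR2HSV)
V,U=np.mgrid[:384,:512]
k=(U>140)&(U<282)&(V>98)&(V<118)&(Z>.075)&(Z<.1)
c=cv2.minAreaRect(P[k][:,:2].astype(np.float32)); print("bar",c,np.nanmax(Z[k]))
k=(U>180)&(U<225)&(V<60)&(hsv[...,0]>100)&(hsv[...,0]<125)&(hsv[...,1]>120)&(Z>.115)
print("pl",cv2.minEnclosingCircle(P[k][:,:2].astype(np.float32)),np.nanmedian(Z[k]))
k=(U>85)&(U<325)&(V>40)&(V<66)&(abs(Z-.105)<.006)
Q=P[k][:,:2]; 
# front edge: lowest own-x per bin
a=np.radians(44.3)
for _ in range(3):
    e=np.array([np.cos(a),np.sin(a)]);n=np.array([-e[1],e[0]]); x=Q@e;y=Q@n
    bins=np.arange(y.min()+.01,y.max()-.01,.005); pts=np.array([[b,np.percentile(x[abs(y-b)<.0025],2)] for b in bins if (abs(y-b)<.0025).sum()>3])
    p=np.polyfit(pts[:,0],pts[:,1],1); a-=np.arctan(p[0]); print(np.degrees(a),y.min(),y.max(),y.max()-y.min(),np.median(pts[:,1]))
B=np.array(c[0]); print("bar own",B@e,B@n)
```

```text
bar ((0.4720451533794403, 0.4473645091056824), (0.013950285501778126, 0.11968160420656204), 44.601036071777344) 0.09272773300465026
pl ((0.5108019709587097, 0.4853277802467346), 0.011663288809359074) 0.11960637500307264
43.984149547270185 -0.10356871037166493 0.08785934226968854 0.19142805264135349 0.6858643240795359
43.98212277502169 -0.09977298215788911 0.09165679361939315 0.19142977577728226 0.6858492242834793
43.98212297641611 -0.09974861553810314 0.09168115251187761 0.19142976804998074 0.6858470998737761
bar own 0.6503282398659573 -0.0059001075611641585
```

Emit:
{"method": "run_rows", "body": {"ticks": {"tx":[0.0075,0.0075,0.0075,0.0075,0.0075,0.0075,0.0075,0.0075],"ty":[0.0025,0.0025,0.0025,0.0025,0.0025,0.0025,0.0025,0.0025],"tz":[0.04,0.09,0.14,0.175,0.193,0.193,0.193,0.193],"twist":[0,0,0,0,0,0,0,0],"aperture":[0.07,0.07,0.07,0.07,0.07,0.02,0.02,0.02]}}}

```text
clock: 2.25
tool_pos: [0.4593, 0.3805, 0.0598]
orientation: [-180.0, -0.1, 44.6]
force: [-0.0, -1.0, -1.3]
opening: 0.0459
gripper_force: 0.0
```

Emit:
{"method": "run_rows", "body": {"ticks": {"tx":[0,0,0],"ty":[0,0,0],"tz":[0,0,-0.01],"twist":[0,0,0],"aperture":[0.02,0.02,0.02]}}}

```text
clock: 2.62
tool_pos: [0.4586, 0.3793, 0.0684]
orientation: [180.0, 0.1, 44.6]
force: [-0.4, -0.2, -0.7]
opening: 0.0316
gripper_force: 29.9
```

Emit:
{"method": "run_rows", "body": {"ticks": {"tx":[-0.02,-0.045,-0.07,-0.095,-0.12,-0.132,-0.132,-0.132],"ty":[0.02,0.04,0.065,0.09,0.11,0.1215,0.1215,0.1215],"tz":[-0.015,-0.02,-0.02,-0.02,-0.02,-0.015,-0.005,0.005],"twist":[6,14,22,30,38,44,44,44],"aperture":[0.02,0.02,0.02,0.02,0.02,0.02,0.02,0.02]}}}

```text
clock: 3.62
tool_pos: [0.4506, 0.2013, 0.0634]
orientation: [-180.0, -0.0, 0.7]
force: [0.1, 0.3, -0.9]
opening: 0.0312
gripper_force: 29.9
```

Emit:
{"method": "run_rows", "body": {"ticks": {"tx":[0,0,0,0,0],"ty":[0,0,0,0,0],"tz":[0.004,0.004,0.004,0.004,0.004],"twist":[0,0,0,0,0],"aperture":[0.02,0.02,0.06,0.06,0.06]}}}

```text
clock: 4.25
tool_pos: [0.4503, 0.2008, 0.0596]
orientation: [-180.0, -0.0, 0.6]
force: [0.1, -0.4, 0.0]
opening: 0.056
gripper_force: 0.0
```

Emit:
{"method": "run_rows", "body": {"ticks": {"tx":[0,0,0.01,0.023,0.034,0.045,0.055,0.0636],"ty":[0,0,-0.04,-0.09,-0.14,-0.19,-0.24,-0.284],"tz":[-0.05,-0.1,-0.13,-0.14,-0.14,-0.14,-0.14,-0.14],"twist":[0,0,8,16,24,32,40,46],"aperture":[0.06,0.06,0.03,0,0,0,0,0]}}}

```text
clock: 5.25
tool_pos: [0.5111, 0.487, 0.1992]
orientation: [180.0, -0.0, -45.6]
force: [0.1, -1.4, 0.7]
opening: 0.0059
gripper_force: 0.0
```

Emit:
{"method": "run_rows", "body": {"ticks": {"tx":[0,0,0],"ty":[0,0,0],"tz":[0,0,0],"twist":[0,0,0],"aperture":[0,0,0]}}}

```text
clock: 5.62
tool_pos: [0.5109, 0.4844, 0.1999]
orientation: [-180.0, 0.0, -45.4]
force: [0.5, -0.2, 0.8]
opening: 0.0003
gripper_force: 0.0
```

Run:
```python
from h import *
s=snap("top"); save(s,"t2"); P=cloud(s); Z=P[...,2]
m=(Z>.02)&(Z<.12)&(np.hypot(P[...,0]-.45,P[...,1]-.2)<.04); print(m.sum(),np.nanmin(P[m],0),np.nanmax(P[m],0))
c=s["frame"][130:235,100:310]; cv2.imwrite("pics/t2c.png",cv2.resize(c[:,:,::-1],None,fx=3.5,fy=3.5))
```

```text
63 [0.43316594 0.18876803 0.02382763] [0.46219814 0.21401063 0.09744488]
```

View pics/t2c.png

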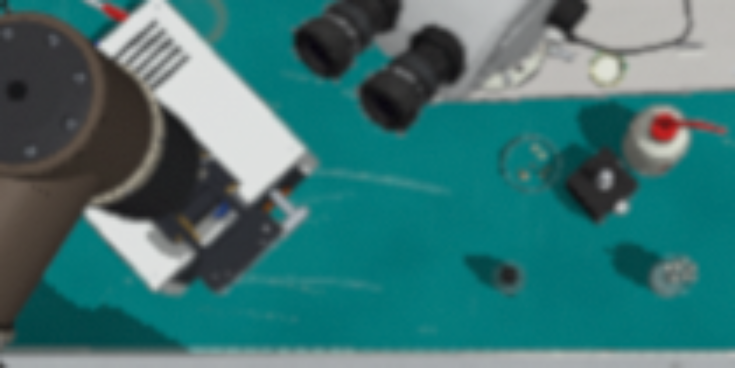

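The dropper bottle stands upright at (508,275) in the crop, clear of the drawer's path. Next I press the plunger.

Emit:
{"method": "run_rows", "body": {"ticks": {"tx":[0,0,0,0,0,0,0,0],"ty":[0,0,0,0,0,0,0,0],"tz":[0.03,0.05,0.056,0.061,0.065,0.067,0.067,0.067],"twist":[0,0,0,0,0,0,0,0],"aperture":[0,0,0,0,0,0,0,0]}}}

```text
clock: 6.68
tool_pos: [0.5113, 0.485, 0.1361]
orientation: [-179.9, -0.0, -45.4]
force: [-6.8, -6.9, 19.2]
opening: 0.0005
gripper_force: 9.3
```

Emit:
{"method": "run_rows", "body": {"ticks": {"tx":[0,0,0,0,0,0,0],"ty":[0,0,0.03,0.06,0.077,0.077,0.077],"tz":[-0.02,-0.06,-0.1,-0.115,-0.115,-0.115,-0.115],"twist":[0,0,0,0,0,0,0],"aperture":[0,0,0.06,0.06,0.06,0.06,0.06]}}}

```text
clock: 7.55
tool_pos: [0.4565, 0.4318, 0.2477]
orientation: [-180.0, 0.0, -45.4]
force: [0.1, 0.3, -0.5]
opening: 0.0448
gripper_force: 0.0
```

Run:
```python
from h import *
o=telemetry.get_obs(); print(o["tool_pos"],o["orientation"])
s=snap("wrist"); save(s,"w3"); P=cloud(s); Z=P[...,2]
m=(Z>.08)&(Z<.095)&(np.hypot(P[...,0]-.46,P[...,1]-.435)<.065)
e=np.array([.7169,.6972]);n=np.array([-.6972,.7169])
Q=(P[m][:,:2]-[.472,.4475]); print(m.sum(),np.percentile(Q@e,[2,25,50,75,98]),np.percentile(Q@n,[2,98]))
```

```text
[0.45648659 0.43175949 0.24769967] [-1.79952554e+02  9.48728950e-03 -4.54155503e+01]
2616 [-0.02877982 -0.02422045 -0.01926191  0.00915436  0.03828367] [-0.05643363  0.05339657]
```

View pics/w3.png

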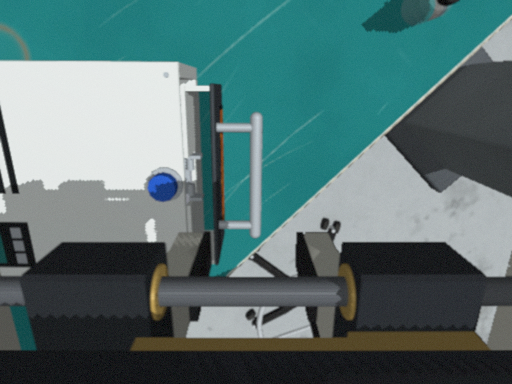

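The drawer is ajar: the bar runs from (257,115) to (257,235) in the wrist view, about 23.5 mm out. I narrow the fingers to 20 mm, descend over the bar and grip it.

Emit:
{"method": "run_rows", "body": {"ticks": {"tx":[0,0,0,0,0,0,0,0],"ty":[0.002,0.002,0.002,0.002,0.002,0.002,0.002,0.002],"tz":[0.04,0.08,0.11,0.11,0.125,0.14,0.153,0.153],"twist":[0,0,0,0,0,0,0,0],"aperture":[0.02,0.02,0.02,0.02,0.02,0.02,0.02,0.02]}}}

```text
clock: 8.6
tool_pos: [0.4543, 0.4292, 0.0933]
orientation: [179.9, -0.0, -45.4]
force: [-0.1, -0.3, 0.2]
opening: 0.0197
gripper_force: 0.0
```

Emit:
{"method": "run_rows", "body": {"ticks": {"tx":[0,0,0],"ty":[0,0,0],"tz":[0,0,0],"twist":[0,0,0],"aperture":[0,0,0]}}}

```text
clock: 8.98
tool_pos: [0.4549, 0.4302, 0.0951]
orientation: [-179.9, 0.0, -45.4]
force: [-0.3, 0.7, 0.7]
opening: 0.0098
gripper_force: 30.0
```

Emit:
{"method": "run_rows", "body": {"ticks": {"tx":[0,0,0,0,0,-0.001,-0.001,-0.001],"ty":[0.01,0.03,0.055,0.08,0.105,0.13,0.15,0.162],"tz":[0,0,0,0,0,0,0,0],"twist":[0,0,0,0,0,0,0,0],"aperture":[0,0,0,0,0,0,0,0]}}}

```text
clock: 9.98
tool_pos: [0.338, 0.3167, 0.0951]
orientation: [-179.9, 0.0, -45.4]
force: [0.6, 2.6, 0.1]
opening: 0.01
gripper_force: 30.0
```

Emit:
{"method": "run_rows", "body": {"ticks": {"tx":[0,0,0,0],"ty":[0.005,0.007,0.008,0.008],"tz":[0,0,0,0],"twist":[0,0,0,0],"aperture":[0,0,0,0]}}}

```text
clock: 10.48
tool_pos: [0.335, 0.3139, 0.0951]
orientation: [-179.7, 0.0, -45.4]
force: [11.3, 6.8, -9.8]
opening: 0.0097
gripper_force: 30.0
```

Emit:
{"method": "run_rows", "body": {"ticks": {"tx":[0,0,0,0,0,0,0,0],"ty":[-0.002,-0.002,-0.002,-0.001,-0.001,-0.001,-0.001,-0.001],"tz":[0,0,0,-0.02,-0.05,-0.09,-0.13,-0.16],"twist":[0,0,0,0,0,0,0,0],"aperture":[0.021,0.021,0.021,0.021,0.021,0.05,0.08,0.08]}}}

```text
clock: 11.48
tool_pos: [0.3335, 0.3118, 0.2563]
orientation: [-179.9, 0.0, -45.4]
force: [0.3, 0.1, 0.1]
opening: 0.0452
gripper_force: 0.0
```

Run:
```python
from h import *
o=telemetry.get_obs(); print(o["tool_pos"],o["orientation"],o["joint_pos"])
s=snap("wrist"); save(s,"w4"); P=cloud(s); Z=P[...,2]
e=np.array([.7169,.6972]);n=np.array([-.6972,.7169])
m=(Z>.08)&(Z<.096)&(np.hypot(P[...,0]-.336,P[...,1]-.315)<.065)
Q=(P[m][:,:2]-[.472,.4475]); x=Q@e; x=x[x<-.17]; print("bar",m.sum(),x.size,(np.percentile(x,1)+np.percentile(x,99))/2)
Q=P[...,:2]-[.5785,.5513]; X=Q@e;Y=Q@n   # own
for lo,hi,nm in((.03,.042,"floor"),(.05,.063,"sidewall"),(.094,.104,"front")):
    k=(Z>lo)&(Z<hi)&(X<-.1)&(X>-.36)&(abs(Y)<.11); print(nm,k.sum(),np.percentile(X[k],[1,50,99]),np.percentile(Y[k],[1,50,99]))
s=snap("top"); save(s,"t4")
```

```text
[0.333507   0.31180833 0.25632503] [-1.79942069e+02  2.11530934e-02 -4.54124874e+01] [ 6.79176660e+01 -8.09915219e-01 -2.51380971e+01  3.86369821e-03
 -6.56102462e+01 -2.33317577e+01]
bar 2426 1625 -0.18357781157517972
floor 17380 [-0.28053757 -0.18829539 -0.11349259] [-0.07110982 -0.00384585  0.06727063]
sidewall 4490 [-0.3051985  -0.16445284 -0.10402317] [-0.0965546  -0.01303268  0.09037664]
front 1877 [-0.30444412 -0.28367357 -0.10309461] [-0.08202725 -0.01371333  0.09564721]
```

View pics/w4.png

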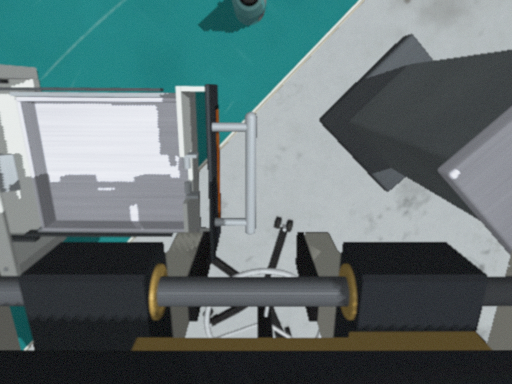

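The drawer is fully out: its front is at column 212 in the wrist view and the measured outer face at own -0.304 matches 0.190 m. The empty pocket spans (40..178, 100..228). Next I go to the tray.

Emit:
{"method": "run_rows", "body": {"ticks": {"tx":[0.05,0.1,0.1545,0.198,0.242,0.285,0.33,0.372],"ty":[0,0,0.003,0.04,0.077,0.115,0.152,0.19],"tz":[0,0,0,0,0,0,0,0],"twist":[-7,-14,-21,-29,-36,-44,-51,-58.5],"aperture":[0.088,0.088,0.088,0.088,0.088,0.088,0.088,0.088]}}}

```text
clock: 12.58
tool_pos: [0.4587, -0.0883, 0.2541]
orientation: [-180.0, 0.0, 13.3]
force: [0.2, 0.4, -0.4]
opening: 0.0876
gripper_force: 0.0
```

Emit:
{"method": "run_rows", "body": {"ticks": {"tx":[0],"ty":[0],"tz":[0],"twist":[0],"aperture":[0.088]}}}

```text
clock: 12.7
tool_pos: [0.4583, -0.0897, 0.2536]
orientation: [-180.0, 0.1, 12.9]
force: [-0.4, 0.8, 0.4]
opening: 0.0875
gripper_force: 0.0
```

Run:
```python
from h import *
o=telemetry.get_obs(); print(o["tool_pos"],o["orientation"],o["joint_pos"])
s=snap("wrist"); save(s,"w5"); f=s["frame"]
m=((f.max(2)<75)).astype(np.uint8); m[225:]=0; m=cv2.morphologyEx(m,cv2.MORPH_CLOSE,np.ones((9,9)))
for c in cv2.findContours(m,0,1)[0]:
    if cv2.contourArea(c)>800:
        for z in(0,.016): print(z,cv2.boundingRect(c),cv2.minAreaRect(onplane(s,c.reshape(-1,2).astype(float),z)[:,:2].astype(np.float32)))
```

```text
[ 0.45830018 -0.0896697   0.25362832] [-1.79997022e+02  1.17896067e-01  1.29098634e+01] [ 1.31763814e+01  5.07555964e-01 -2.41887507e+01 -3.87813726e-03
 -6.54215743e+01  8.97350956e+01]
0 (271, 98, 62, 127) ((0.46233272552490234, -0.14605413377285004), (0.15487097203731537, 0.06871892511844635), 13.083074569702148)
0.016 (271, 98, 62, 127) ((0.46547549962997437, -0.14292238652706146), (0.14845722913742065, 0.06587301939725876), 13.083069801330566)
0 (413, 0, 99, 204) ((0.5715382099151611, -0.32065442204475403), (0.2274991124868393, 0.12291242927312851), 17.393659591674805)
0.016 (413, 0, 99, 204) ((0.5701584219932556, -0.31029176712036133), (0.21807761490345, 0.11782217770814896), 17.393672943115234)
0 (23, 0, 107, 76) ((0.547817587852478, 0.12577000260353088), (0.08392997831106186, 0.08358833938837051), 40.538604736328125)
0.016 (23, 0, 107, 76) ((0.5474201440811157, 0.11764450371265411), (0.08045419305562973, 0.08012667298316956), 40.53858184814453)
```

View pics/w5.png

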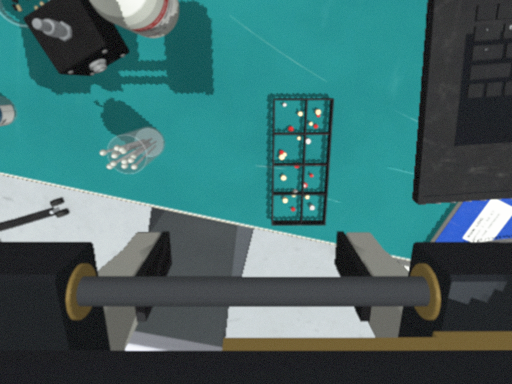

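The tray spans (268..332, 95..224) in the wrist view. Measured on its rim plane it is 148 x 66 mm, centre (0.4655,-0.143), yaw 13.1. The grasp is clear.

Emit:
{"method": "run_rows", "body": {"ticks": {"tx":[-0.003,-0.005,-0.005,-0.005,-0.005,-0.005,-0.005,-0.005],"ty":[0.03,0.0535,0.0535,0.0535,0.0535,0.0535,0.0535,0.0535],"tz":[0.03,0.08,0.13,0.17,0.2,0.215,0.2245,0.2245],"twist":[0,0,0,0,0,0,0,0],"aperture":[0.088,0.088,0.088,0.088,0.088,0.088,0.088,0.088]}}}

```text
clock: 13.75
tool_pos: [0.4663, -0.139, 0.0296]
orientation: [-180.0, 0.1, 13.1]
force: [0.3, -0.3, -0.3]
opening: 0.0875
gripper_force: 0.0
```

Emit:
{"method": "run_rows", "body": {"ticks": {"tx":[0,0,0],"ty":[0,0,0],"tz":[0,0,0],"twist":[0,0,0],"aperture":[0.05,0.05,0.05]}}}

```text
clock: 14.12
tool_pos: [0.4671, -0.1397, 0.0307]
orientation: [180.0, -0.1, 13.1]
force: [-1.3, 0.2, 3.0]
opening: 0.0657
gripper_force: 30.0
```

Emit:
{"method": "run_rows", "body": {"ticks": {"tx":[0,0,0,0,0.005,0.013,0.022,0.028],"ty":[0,0,0,0,-0.027,-0.071,-0.12,-0.15],"tz":[-0.02,-0.06,-0.11,-0.15,-0.16,-0.16,-0.16,-0.16],"twist":[0,0,0,0,0,-2,-5,-9],"aperture":[0.05,0.05,0.05,0.05,0.05,0.05,0.05,0.05]}}}

```text
clock: 15.12
tool_pos: [0.4594, 0.0144, 0.1903]
orientation: [-180.0, -0.0, 22.2]
force: [0.4, -0.4, -1.3]
opening: 0.0657
gripper_force: 30.0
```

Emit:
{"method": "run_rows", "body": {"ticks": {"tx":[0,0],"ty":[0,0],"tz":[0,0],"twist":[0,0],"aperture":[0.05,0.05]}}}

```text
clock: 15.38
tool_pos: [0.4596, 0.0126, 0.19]
orientation: [-180.0, 0.0, 22.1]
force: [0.7, -0.5, -1.7]
opening: 0.0659
gripper_force: 30.0
```

Run:
```python
from h import *
o=telemetry.get_obs(); p=o["tool_pos"]; yaw=o["orientation"][2]; print(p,o["orientation"])
s=snap("wrist"); save(s,"w6"); f=s["frame"]
# tray outline in tool frame
a=np.radians(yaw); R=np.array([[np.cos(a),np.sin(a)],[np.sin(a),-np.cos(a)]])
d=np.array([.439,.4145])-p[:2]; print("to drawer in tool axes",R.T@d, "turn",yaw-44.2)
```

```text
[0.45963043 0.01262217 0.1900285 ] [-1.79993193e+02  1.41473134e-02  2.20585006e+01]
to drawer in tool axes [ 0.13180615 -0.38020855] turn -22.14149940513828
```

View pics/w6.png

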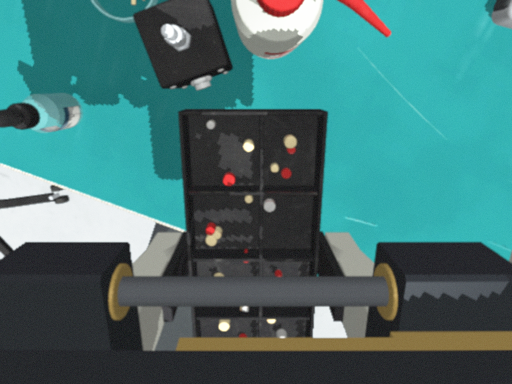

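The tray is held level: its far edge runs along row 111, columns 181 to 326. I work out its offset along the tool's x while carrying on to the drawer.

Run:
```python
from h import *
s=snap("wrist"); o=telemetry.get_obs(); p=o["tool_pos"]; a=np.radians(o["orientation"][2])
Q=onplane(s,[[190,110.5],[254,111],[318,111.5]],p[2]-.0136)-p
print(Q[:,:2]@np.array([[np.cos(a),np.sin(a)],[np.sin(a),-np.cos(a)]]))
```

```text
[[ 0.07205271 -0.02830255]
 [ 0.07183089 -0.00054363]
 [ 0.07162419  0.0272419 ]]
```

Emit:
{"method": "run_rows", "body": {"ticks": {"tx":[0.007,0.022,0.04,0.058,0.076,0.094,0.112,0.125],"ty":[-0.02,-0.065,-0.115,-0.168,-0.22,-0.272,-0.322,-0.36],"tz":[0,0,0,0,0,0,0,0],"twist":[-2,-5,-8,-11,-14,-17,-20,-22],"aperture":[0.05,0.05,0.05,0.05,0.05,0.05,0.05,0.05]}}}

```text
clock: 16.48
tool_pos: [0.4409, 0.3946, 0.1897]
orientation: [180.0, 0.0, 44.1]
force: [0.9, 0.0, -0.5]
opening: 0.066
gripper_force: 30.0
```

Emit:
{"method": "run_rows", "body": {"ticks": {"tx":[0,0,0],"ty":[0,0,0],"tz":[0,0,0],"twist":[0,0,0],"aperture":[0.05,0.05,0.05]}}}

```text
clock: 16.85
tool_pos: [0.4408, 0.3921, 0.1901]
orientation: [180.0, 0.0, 44.0]
force: [-0.3, -0.9, -1.0]
opening: 0.0658
gripper_force: 30.0
```

Run:
```python
from h import *
o=telemetry.get_obs(); p=o["tool_pos"]; yaw=o["orientation"][2]; print(p,yaw)
s=snap("wrist"); save(s,"w7"); P=cloud(s); Z=P[...,2]
e=np.array([.7169,.6972]);n=np.array([-.6972,.7169]); 
Q=P[...,:2]-[.5785,.5510]; X=Q@e;Y=Q@n
for lo,hi,nm in((.03,.042,"floor"),(.053,.063,"rim"),(.1,.109,"cover")):
    k=(Z>lo)&(Z<hi)&(X<.0)&(X>-.36)&(abs(Y)<.11); print(nm,k.sum(),np.percentile(X[k],[1,50,99]),np.percentile(Y[k],[1,50,99]))
for y in(-.05,0,.05):
    k=(abs(Y-y)<.006)&(Z>.095)&(Z<.11); print(y,np.percentile(X[k],[0.5,2]) if k.sum() else 0)
print("tcp own",(p[:2]-[.5785,.551])@e,(p[:2]-[.5785,.551])@n)
```

```text
[0.44079131 0.39213972 0.1901188 ] 43.98288835068
floor 9477 [-0.25448737 -0.13641285 -0.11425261] [-0.06663946  0.03323888  0.06753701]
rim 2475 [-0.24704871 -0.1191703  -0.10862076] [-0.0879214   0.05319449  0.08751008]
cover 17681 [-0.11010841 -0.09412204 -0.07850743] [-0.09780924 -0.00307859  0.0973317 ]
-0.05 [-0.11006965 -0.10992397]
0 [-0.11039045 -0.11034904]
0.05 [-0.30184078 -0.11012057]
tcp own -0.2094807455020405 -0.01787643788781207
```

View pics/w7.png

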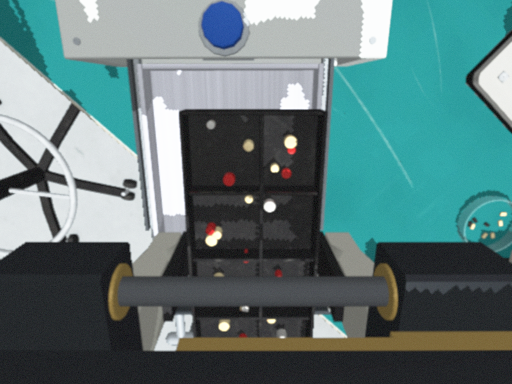

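The tray hangs over the pocket. The pocket's back wall is at row 62 and the cover edge checks out at own -0.110. I align it at a mid height and check the edges before lowering.

Emit:
{"method": "run_rows", "body": {"ticks": {"tx":[0.008,0.0165,0.0175,0.0175,0.0175,0.0175,0.0175],"ty":[-0.008,-0.0175,-0.018,-0.018,-0.018,-0.018,-0.018],"tz":[0,0.01,0.03,0.05,0.055,0.055,0.055],"twist":[0,0,0,0,0,0,0],"aperture":[0.05,0.05,0.05,0.05,0.05,0.05,0.05]}}}

```text
clock: 17.77
tool_pos: [0.4408, 0.4191, 0.1358]
orientation: [-180.0, -0.1, 44.1]
force: [0.8, 0.0, -1.0]
opening: 0.066
gripper_force: 30.0
```

Run:
```python
from h import *
e=np.array([.7169,.6972]);n=np.array([-.6972,.7169]); 
ps=[]
for _ in range(3):
    s=snap("wrist"); o=telemetry.get_obs(); ps.append(o["tool_pos"])
p=np.mean(ps,0); print(p,o["orientation"],"own",(p[:2]-[.5785,.551])@e,(p[:2]-[.5785,.551])@n)
P=cloud(s); Z=P[...,2]; Q=P[...,:2]-[.5785,.5510]; X=Q@e;Y=Q@n
k=(Z>p[2]-.02)&(Z<p[2]-.008)&(abs(Y)<.04)&(X<-.1); print("tray far edge",np.percentile(X[k],[98,99.5]),np.percentile(Y[k],[1,99]))
k=(Z>.02)&(Z<.05)&(abs(Y)<.03); print("floor back",np.percentile(X[k],[90,99]))
```

```text
[0.44075136 0.41892555 0.13586716] [-1.79982491e+02 -7.03997116e-02  4.40776952e+01] own -0.1908343036658267 0.0013541811373840862
tray far edge [-0.10104927 -0.10024296] [-0.03703719  0.03805073]
floor back [-0.11593103 -0.11525422]
```

Emit:
{"method": "run_rows", "body": {"ticks": {"tx":[-0.001,-0.001,-0.001,-0.001,-0.001,-0.001,-0.001],"ty":[0,0,0,0,0,0,0],"tz":[0.02,0.035,0.05,0.06,0.067,0.07,0.07],"twist":[0,0,0,0,0,0,0],"aperture":[0.05,0.05,0.05,0.05,0.05,0.05,0.05]}}}

```text
clock: 18.8
tool_pos: [0.4412, 0.4192, 0.0668]
orientation: [180.0, -0.2, 44.1]
force: [1.3, -0.2, 5.7]
opening: 0.0659
gripper_force: 30.0
```

Emit:
{"method": "run_rows", "body": {"ticks": {"tx":[0,0,0,0,0,0,0,0],"ty":[0,0,0,0,0,0,0,0],"tz":[0,0,0,-0.03,-0.07,-0.11,-0.15,-0.16],"twist":[0,0,0,0,0,0,0,0],"aperture":[0.076,0.076,0.076,0.076,0.076,0.06,0.03,0]}}}

```text
clock: 19.8
tool_pos: [0.4405, 0.4188, 0.2282]
orientation: [-179.9, -0.3, 44.1]
force: [-0.5, -0.2, 0.2]
opening: 0.0517
gripper_force: 0.0
```

Emit:
{"method": "run_rows", "body": {"ticks": {"tx":[0],"ty":[0],"tz":[0],"twist":[0],"aperture":[0]}}}

```text
clock: 19.92
tool_pos: [0.4397, 0.4179, 0.2253]
orientation: [-180.0, -0.0, 44.1]
force: [-0.7, -0.6, -0.8]
opening: 0.0417
gripper_force: 0.0
```

Run:
```python
from h import *
e=np.array([.7169,.6972]);n=np.array([-.6972,.7169]); 
o=telemetry.get_obs(); print(o["tool_pos"],o["orientation"],o["joint_pos"])
s=snap("wrist"); save(s,"w8"); P=cloud(s); f=s["frame"]; Z=P[...,2]; Q=P[...,:2]-[.5785,.5510]; X=Q@e;Y=Q@n
m=((f.max(2)<70)&(abs(Y)<.06)&(X>-.274)&(X<-.115)&(Z<.06))
for lo,hi in((.03,.045),(.046,.056)):
    k=m&(Z>lo)&(Z<hi); print(k.sum(),np.percentile(X[k],[1,99]),np.percentile(Y[k],[1,99]),np.median(Z[k]))
k=m&(Z>.047)
for x0 in(-.26,-.235,-.2,-.165,-.13): print(x0,np.percentile(Z[k&(abs(X-x0)<.01)],90) if (k&(abs(X-x0)<.01)).sum() else None)
```

```text
[0.43969684 0.41790401 0.22531657] [-1.79968780e+02 -4.88313451e-02  4.40741449e+01] [ 6.19675573e+01  1.51721027e+01 -1.05251074e+01 -1.63288554e-02
 -6.42467291e+01  7.21136886e+01]
7504 [-0.2666459  -0.12205897] [-0.02882435  0.03350617] 0.03779768761657673
1444 [-0.26718299 -0.11894591] [-0.02958694  0.03383953] 0.049139358088567536
-0.26 0.052133198852173455
-0.235 0.05085389340826048
-0.2 0.0506675708219157
-0.165 0.05087244561804809
-0.13 0.051759800441857934
```

View pics/w8.png

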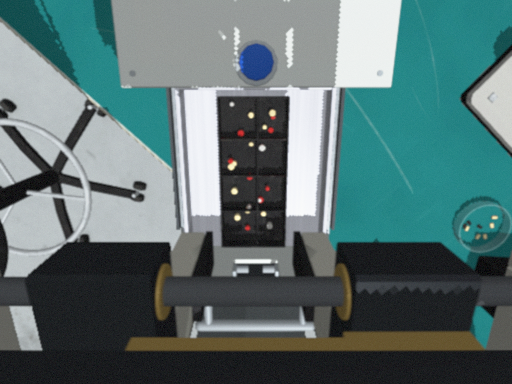

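The tray lies flat in the pocket, spanning (219..289, 97..246) in the picture and own x -0.267 to -0.119. The rim is level at 0.052. Now I go back to the handle.

Emit:
{"method": "run_rows", "body": {"ticks": {"tx":[-0.01,-0.03,-0.055,-0.08,-0.105,-0.125,-0.14,-0.147],"ty":[0,0,0,0,0,0,0.0016,0.0016],"tz":[0,0,0,0,0,0,0,0],"twist":[10,20,30,40,50,60,70,80],"aperture":[0.02,0.02,0.02,0.02,0.02,0.02,0.02,0.02]}}}

```text
clock: 20.98
tool_pos: [0.3344, 0.3131, 0.2236]
orientation: [179.8, -0.0, -36.3]
force: [0.6, -0.6, -0.1]
opening: 0.0196
gripper_force: 0.0
```

Emit:
{"method": "run_rows", "body": {"ticks": {"tx":[0,0,0],"ty":[0,0,0],"tz":[0,0,0],"twist":[9.9,9.9,9.9],"aperture":[0.02,0.02,0.02]}}}

```text
clock: 21.35
tool_pos: [0.3352, 0.3141, 0.2243]
orientation: [179.9, -0.0, -45.6]
force: [-0.5, -0.1, -0.4]
opening: 0.0196
gripper_force: 0.0
```

Run:
```python
from h import *
e=np.array([.7169,.6972]);n=np.array([-.6972,.7169]); C=np.array([.5785,.551])
s=snap("wrist");o=telemetry.get_obs(); p=o["tool_pos"]; print(p,o["orientation"],"own",(p[:2]-C)@e,(p[:2]-C)@n)
P=cloud(s); Z=P[...,2]; Q=P[...,:2]-C; X=Q@e;Y=Q@n
k=(Z>.078)&(Z<.096)&(abs(Y)<.035)&(X<-.315)&(X>-.37); print("bar",k.sum(),np.percentile(X[k],[1,50,99]))
```

```text
[0.33519963 0.31423415 0.2244353 ] [ 1.79935276e+02 -2.22988412e-02 -4.56483984e+01] own -0.3394951854281747 -0.00010841589460242052
bar 1014 [-0.3423808  -0.33712695 -0.33181393]
```

Emit:
{"method": "run_rows", "body": {"ticks": {"tx":[0,0,0,0,0,0],"ty":[0,0,0,0,0,0],"tz":[0.04,0.08,0.1,0.115,0.129,0.129],"twist":[0,0,0,0,0,0],"aperture":[0.02,0.02,0.02,0.02,0.02,0.02]}}}

```text
clock: 22.15
tool_pos: [0.335, 0.3138, 0.0951]
orientation: [179.9, -0.0, -45.8]
force: [-0.1, -0.7, 0.5]
opening: 0.0199
gripper_force: 0.0
```

Emit:
{"method": "run_rows", "body": {"ticks": {"tx":[0,0,0],"ty":[0,0,0],"tz":[0,0,0],"twist":[0,0,0],"aperture":[0,0,0]}}}

```text
clock: 22.52
tool_pos: [0.3356, 0.3149, 0.0966]
orientation: [-179.9, 0.0, -45.8]
force: [-0.1, 1.6, 0.0]
opening: 0.0102
gripper_force: 30.0
```

Emit:
{"method": "run_rows", "body": {"ticks": {"tx":[0,0,0,0,0,0,0,0],"ty":[-0.008,-0.022,-0.042,-0.065,-0.09,-0.115,-0.137,-0.155],"tz":[0,0,0,0,0,0,0,0],"twist":[0,0,0,0,0,0,0,0],"aperture":[0,0,0,0,0,0,0,0]}}}

```text
clock: 23.52
tool_pos: [0.4474, 0.4234, 0.0966]
orientation: [-180.0, -0.0, -45.8]
force: [-4.6, -0.6, 8.1]
opening: 0.0097
gripper_force: 30.0
```

Emit:
{"method": "run_rows", "body": {"ticks": {"tx":[0,0,0,0,0,0,0,0],"ty":[-0.008,-0.015,-0.021,-0.027,-0.032,-0.036,-0.036,-0.036],"tz":[0,0,0,0,0,0,0,0],"twist":[0,0,0,0,0,0,0,0],"aperture":[0,0,0,0,0,0,0,0]}}}

```text
clock: 24.52
tool_pos: [0.4715, 0.4466, 0.0966]
orientation: [179.8, -0.0, -45.8]
force: [-7.7, -3.5, 11.0]
opening: 0.0096
gripper_force: 30.0
```

```bash
python3 -c "
from h import *
p=telemetry.get_obs()['tool_pos'];print((p[:2]-[.5785,.551])@[.7169,.6972])"
```

```text
-0.14949021142888866
```

Emit:
{"method": "run_rows", "body": {"ticks": {"tx":[0,0,0,0],"ty":[-0.002,-0.004,-0.005,-0.005],"tz":[0,0,0,0],"twist":[0,0,0,0],"aperture":[0,0,0,0]}}}

```text
clock: 25.02
tool_pos: [0.4718, 0.4469, 0.0964]
orientation: [179.4, -0.0, -45.9]
force: [-23.2, -12.7, 23.8]
opening: 0.0098
gripper_force: 30.0
```

```bash
python3 -c "
from h import *
o=telemetry.get_obs();p=o['tool_pos'];print((p[:2]-[.5785,.551])@[.7169,.6972],o['force'])"
```

```text
-0.14903758989152466 [-23.16872493 -12.67429296  23.75574332]
```

Emit:
{"method": "run_rows", "body": {"ticks": {"tx":[0,0,0,0,0],"ty":[0.003,0.006,0.006,0.006,0.006],"tz":[0,0,0,0,0],"twist":[0,0,0,0,0],"aperture":[0,0,0.02,0.02,0.02]}}}

```text
clock: 25.65
tool_pos: [0.4718, 0.4468, 0.0956]
orientation: [180.0, -0.0, -45.8]
force: [-0.5, 0.2, 0.0]
opening: 0.0198
gripper_force: 0.0
```

Emit:
{"method": "run_rows", "body": {"ticks": {"tx":[0,0,0,0,0,0,0],"ty":[0,0,0,0,0.02,0.04,0.05],"tz":[-0.02,-0.05,-0.09,-0.13,-0.15,-0.15,-0.15],"twist":[0,0,0,0,0,0,0],"aperture":[0.02,0.02,0.02,0.02,0.02,0.02,0.02]}}}

```text
clock: 26.52
tool_pos: [0.4353, 0.4115, 0.2463]
orientation: [-180.0, 0.0, -45.8]
force: [0.9, -0.4, 0.0]
opening: 0.02
gripper_force: 0.0
```

Run:
```python
from h import *
e=np.array([.7169,.6972]);n=np.array([-.6972,.7169]); C=np.array([.5785,.551])
s=snap("wrist"); P=cloud(s); Z=P[...,2]; Q=P[...,:2]-C; X=Q@e;Y=Q@n
k=(Z>.078)&(Z<.096)&(abs(Y)<.035)&(X<-.12)&(X>-.37); print("bar",k.sum(),np.percentile(X[k],[1,50,99]))
a=s["frame"]; s=snap("top"); b=cv2.resize(s["frame"][130:235,90:370],(512,192)); cv2.imwrite("pics/f.png",np.vstack([a,b])[:,:,::-1])
```

```text
bar 883 [-0.1548748  -0.15024946 -0.14415882]
```

View pics/f.png

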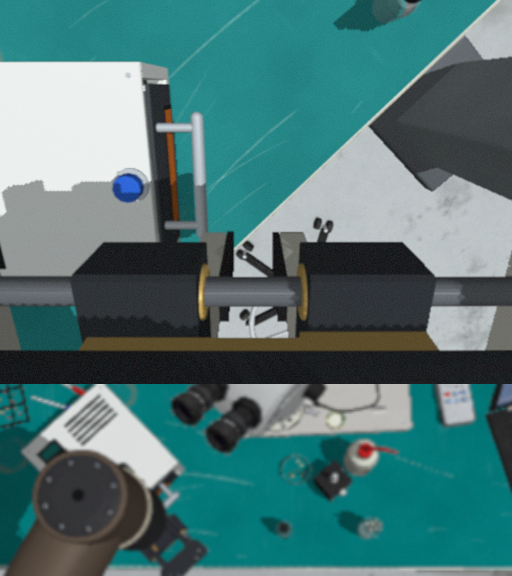

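The handle bar at column 198 is back at own -0.149, so the drawer is shut and held without the gripper. Everything else stands upright in place.

```bash
python3 -c "
from plant import ctrl, imaging, telemetry, close_job
print(close_job())"
```

```text
the job is handed in; nothing more can be done
None
```

The job is handed in at about 27 s of the 72 s allowed: the dropper bottle stands upright and clear of the drawer, the tray lies flat lengthwise in it, the drawer is pushed home and stays shut on its own, and the alcohol bottle and dish were not touched; no verdict was returned.

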